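# Pack the square tins for the move and wedge them tight

### The job

Pick out the three square tins from the drainer and stand them upright in a row along the middle of the wooden crate: first the largest, up against the high end with the hand hole, then the middle one next to it, then the smallest. Finally push the wooden wedge, thin end down, into the gap left between the smallest tin and the low end until the whole row is locked tight, and let go. Leave the round jars and the mug where they are.

Things in the scene. Friction and masses are not known exactly. Their poses are not given: they have to be found in the camera images.
- tin_large: White square kitchen tin, the largest of the three square tins: 60 x 60 mm in plan, square body 105 mm tall, about 350 g. Plus a round steel lid 8 mm high on top. Smooth flat sides; grip the square body across either pair. Origin: centre of its underside; x, y square to its sides, z up. Upright on the dark drainer mat (top 6 mm above the worktop).
- tin_medium: White square kitchen tin, the middle one of the three square tins: 50 x 50 mm in plan, square body 85 mm tall, about 250 g. Plus a round steel lid 8 mm high on top. Smooth flat sides; grip the square body across either pair. Origin: centre of its underside; x, y square to its sides, z up. Upright on the dark drainer mat (top 6 mm above the worktop).
- tin_small: White square kitchen tin, the smallest of the three square tins: 40 x 40 mm in plan, square body 68 mm tall, about 180 g. Plus a round steel lid 8 mm high on top. Smooth flat sides; grip the square body across either pair. Origin: centre of its underside; x, y square to its sides, z up. Upright on the dark drainer mat (top 6 mm above the worktop).
- wedge: Wooden wedge, 90 g, standing on its thin end on the mat: 95 mm tall; 40 mm wide along y (flat parallel faces: grip here); thickness along x tapers on both sides from 36 mm (top) to 14 mm (foot). Origin: centre of the foot; z up. In the 26 mm gap, tapered faces to small tin and low end, a 10 to 20 N push jams it with its foot about 16 mm above the crate floor; friction holds it.
- crate: Narrow wooden crate, fixed, at any yaw. Origin: centre of underside; x along its length. Inside x -88 to 88, y -40 to 40 mm; floor 8 mm above the underside. Side walls 6 mm thick, top at 30 mm. End boards 8 mm thick: high end with hand hole at +x (top 116 mm), low plain end at -x (top 76 mm, level with the small tin's body once in). The tins fill 150 mm of the 176: 26 mm is left for the wedge.
- jar_tall: Round white jar, 54 mm diameter, 95 mm tall plus an 8 mm steel lid, on the same mat; not to be packed or moved. Origin: centre of its underside.
- jar_short: Round white jar, 54 mm diameter, 65 mm tall plus an 8 mm steel lid, on the same mat; not to be packed or moved. Origin: centre of its underside.
- mug: Blue mug, 76 mm across and 85 mm tall, handle at its +y, standing on the worktop; to be left alone. Origin: centre of its underside.
There are look-alikes about, which are no part of the job. Leave any turquoise look-alike of the tin_medium alone. Of the things shaped like the wedge, the wooden one is meant.

How it is judged:
On the way, in this order (a step that is already met when the one before it is completed fails the run):
1. the large square tin stands in its place in the crate's row (x of tin_large in the frame of crate between 0.04 and 0.065 m and y of tin_large in the frame of crate between -0.018 and 0.018 m and z of tin_large in the frame of crate between 0.003 and 0.013 m and angle between tin_large's own z axis and vertical below 0.1 rad), for 0.2 s.
2. the middle square tin stands in its place in the crate's row (x of tin_medium in the frame of crate between -0.017 and 0.01 m and y of tin_medium in the frame of crate between -0.02 and 0.02 m and z of tin_medium in the frame of crate between 0.003 and 0.013 m and angle between tin_medium's own z axis and vertical below 0.1 rad), for 0.2 s.
3. the small square tin stands in its place in the crate's row (x of tin_small in the frame of crate between -0.062 and -0.034 m and y of tin_small in the frame of crate between -0.025 and 0.025 m and z of tin_small in the frame of crate between 0.003 and 0.013 m and angle between tin_small's own z axis and vertical below 0.1 rad), for 0.2 s.
4. the wedge is driven into the gap and jams the row (x of wedge in the frame of crate between -0.082 and -0.068 m and y of wedge in the frame of crate between -0.02 and 0.02 m and z of wedge in the frame of crate between 0.01 and 0.031 m and angle between wedge's own z axis and vertical below 0.12 rad and angle between the x axis of wedge and the x axis of crate, either way round below 0.2 rad and contact force between wedge and tin_small above 1.5 N and contact force between wedge and crate above 1.5 N), for 0.2 s.
At the end, for the whole second after the job is handed in: Square tins upright on the crate floor, each within 5 mm of its place in the closed row, 18 to 25 mm of the middle line; wedge upright, square to the row (0.2 rad), pressing small tin and crate over 1.5 N, its foot under 23 mm above the crate floor; all released, at rest (all of step 4 and x of tin_large in the frame of crate between 0.053 and 0.062 m and y of tin_large in the frame of crate between -0.018 and 0.018 m and z of tin_large in the frame of crate between 0.003 and 0.013 m and angle between each of tin_large, tin_medium, tin_small's own z axis and vertical below 0.1 rad and x of tin_medium in the frame of crate between -0.002 and 0.008 m and y of tin_medium in the frame of crate between -0.02 and 0.02 m and z of tin_medium in the frame of crate between 0.003 and 0.013 m and x of tin_small in the frame of crate between -0.047 and -0.037 m and y of tin_small in the frame of crate between -0.025 and 0.025 m and z of tin_small in the frame of crate between 0.003 and 0.013 m and linear speed of each of tin_large, tin_medium, tin_small, wedge below 0.01 m/s); the robot touches nothing.
It fails at once if the tall round jar is moved by more than 25 mm or tipped (distance of jar_tall from where it was at the start of the episode above 0.025 m or angle between jar_tall's own z axis and vertical above 0.35 rad).
It fails at once if the short round jar is moved by more than 25 mm or tipped (distance of jar_short from where it was at the start of the episode above 0.025 m or angle between jar_short's own z axis and vertical above 0.35 rad).
It fails at once if the mug is moved by more than 25 mm or tipped (distance of mug from where it was at the start of the episode above 0.025 m or angle between mug's own z axis and vertical above 0.35 rad).
It also fails if it takes over 128 s, if anything falls off the work surface, if the arm or the gripper's body presses on something with over 40 N, if the wrist force passes 120 N, or if a joint passes its speed limit or range.

### The arm

A 7-joint arm with a two-finger parallel gripper is mounted at the origin on the work surface. World frame = base frame: x ahead of the robot, y to its left, z up, the work surface at z = 0. Lengths are in m, angles in rad, forces in N, time in s.
With the tool pointing down it reaches from about 0.425 to 0.825 m from the base axis. Payload 3.6 kg.
Tool frame: the origin (TCP) lies at the very end of the fingers, on their centre line; the grasp point (between the pads) lies 19 mm behind it; z points along the fingers, y is the line along which they close (so a half turn about z gives the same grasp; the last joint's range is limited). The gripper opens to 93 mm and grips with 3 to 60 N. Pads are 15 mm wide; open, the fingers measure 128 mm over their backs; the gripper's body (75 mm by 188 mm) begins 65 mm behind the grasp point.
Start: joints at [1.196, 0.615, -0.013, 1.423, 0.008, 1.103, -0.04], TCP at [0.222, -0.611, 0.196] pointing down, gripper open.
Joint ranges: [-3.12, 3.12], [-0.3, 2.06], [-1.34, 1.32], [0.26, 2.42], [-1.36, 4.5], [0.01, 1.98], [-2.84, 2.84]. Speed limits (rad/s): [2.79, 2.79, 3.14, 3.14, 3.14, 3.14, 3.14].

### API

Orientations are given as a unit quaternion [w, x, y, z].
In Python, from station import state, eyes, order gives the robot as it stands. The module is installed in compiled form; this text tells all that it offers.
- The arm moves only by the tool send_rows, never from a script. Its arguments are lists of equal length, an entry for each row: "translation": the shift along the tool's x, y, z scaled (see below), a list of three; "angular": the turn, a rotation vector about the tool's x, y, z scaled (see below), a list of three. In form: {"translation": [[tx, ty, tz], ...], "angular": [[wx, wy, wz], ...]}. A call has 1 to 20 rows; each row is the pose to reach, as a shift and turn from the pose commanded when the call began, along the tool's axes at that moment, turning the shorter way round; what a row does not reach only later rows make up. The controller multiplies each number of a shift by 80 cm and each number of a turn by 360 degrees. A row lasts 1/10 s, in which the tool goes at most 50 mm and 8.59 degrees, less where a joint would pass 70% of its speed; a pose out of reach is approached as far as the arm can. A call with a number of a shift or a turn outside -1 to 1 is refused whole. A call with a gripper value outside its range is refused whole. "fingers" is the opening, from 0 (shut) to 1 (fully open), set as the call begins (left out, the last holds). The fingers move at their own pace and stop on an object; "squeeze" is the grip in N (left out, the last holds). Time passes only in rows, so rows that repeat a pose let the fingers close. It gives the time, the measured TCP pose, the force, the opening and the grip force at its end, in the units of the state.
- state(): the state, without advancing time (a new reading comes with each control period).
- eyes.camera(name): name is "scene" or "top" or "wrist"; returns a dict with "img" (400x640x3 uint8, red, green, blue), "K" (3x3 intrinsics, pixels), "rvec" (rotation vector, rad) and "tvec" (3), from world to camera coordinates, as OpenCV has them; the wrist camera has in their place "T_tool_cam" (4x4, takes a point from camera to tool coordinates, whose origin is the TCP and whose axes are the flange's). Camera axes: x right, y down, z forward; pixel columns grow to the right and rows downward; lengths in m; the calibration is good to about 2 mm. A picture is of the moment at which its call begins: read the wrist's pose just before it. There is no depth.
- order.job_done(): hands the job in; it is judged then, once.
The state is a dict: "time": time; "joints": joint angles; "joint_velocities": joint speeds; "joint_efforts": joint torques, N m; "tcp_pos": TCP position; "eef_rot": TCP orientation; "wrist_force": force on the tool from outside, world axes, zero at the start; "ft_torque": the same for the moment, N m; "grip_width": finger opening in m; "finger_force": force on a finger pad.
Only numpy, scipy, OpenCV 4.12 (cv2) and the standard library are available. Lean on these libraries where they do the work, as an engineer would, in place of code of your own. Each camera call takes 0.05 s, during which the arm holds its last target. There are 200 camera calls.

## Working session

There is one attempt and no reset: what is moved stays moved. The work goes in short steps, Python scripts to look and compute and a tool call to move; the robot and the scene stay as the last step left them, time stands still between calls to the robot, and variables do not carry over. Pictures are saved under pics/ and viewed, at most 14 in all, crops included, and the job is handed in when it is done.

Besides the shell and the picture viewer there is one more tool, called after "Request:" as name(argument=value, ...) on one line, values as JSON. send_rows: Moves the arm, as the interface text tells. Shifts and turns lie within -1 to 1; 1 stands for 80 cm of shift or 360 degrees of turn. Its arguments: {"type":"object","properties":{"translation":{"type":"array"},"angular":{"type":"array"},"fingers":{"type":"number"},"squeeze":{"type":"number"}},"required":["translation","angular"]}

```bash
mkdir -p pics; python3 - <<'E'
from station import state, eyes
import cv2,pickle
s=state(); print({k:s[k] for k in ('time','tcp_pos','eef_rot','grip_width','wrist_force')})
d={}
for n in ('scene','top'):
    c=eyes.camera(n); d[n]=c; cv2.imwrite(f'pics/{n}0.png',c['img'][:,:,::-1]); print(n,c['K'],c['rvec'],c['tvec'])
pickle.dump(d,open('cams0.pkl','wb'))
E
```

```text
{'time': 0.0, 'tcp_pos': array([ 0.22188299, -0.610082  ,  0.19531168]), 'eef_rot': array([-1.21890972e-03,  9.84822248e-01,  1.73561517e-01, -2.30859145e-04]), 'grip_width': 0.09277648583989828, 'wrist_force': array([-0.37995887, -0.30932111, -0.29086108])}
scene [[484.5678127    0.         318.85280474]
 [  0.         484.5678127  195.02524965]
 [  0.           0.           1.        ]] [ 2.40118015  0.82513749 -0.28524627] [-0.30183965 -0.25564315  1.73610759]
top [[507.64071705   0.         325.60919087]
 [  0.         507.64071705 199.12283652]
 [  0.           0.           1.        ]] [ 2.12227591 -2.09619795  0.1887273 ] [-0.0682993   0.4561304   1.21709688]
```

View pics/scene0.png

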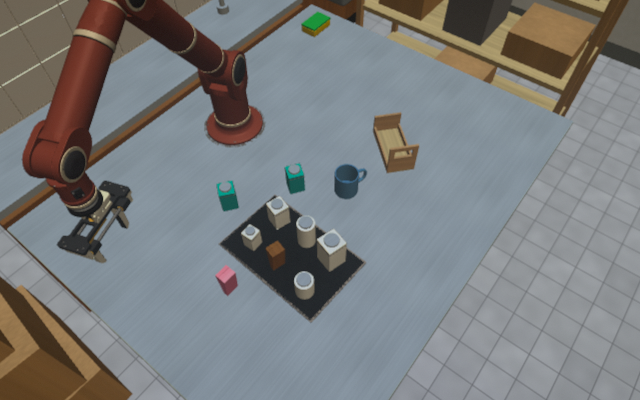

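View pics/top0.png

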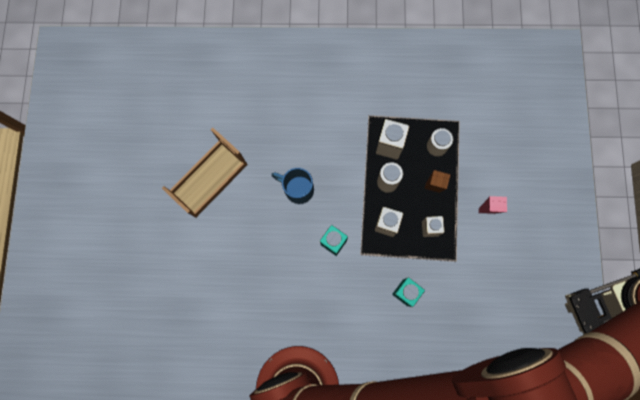

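```bash
cat > h.py <<'E'
import numpy as np, cv2
from scipy.spatial.transform import Rotation as R
from station import state, eyes
def quat(q): return R.from_quat([q[1],q[2],q[3],q[0]])
def pose(s):
    T=np.eye(4); T[:3,:3]=quat(s['eef_rot']).as_matrix(); T[:3,3]=s['tcp_pos']; return T
def extr(c,s=None):          # camera->world
    if 'T_tool_cam' in c: return pose(s)@np.array(c['T_tool_cam'])
    M=np.eye(4); M[:3,:3]=cv2.Rodrigues(np.array(c['rvec'],float))[0]; M[:3,3]=np.ravel(c['tvec']); return np.linalg.inv(M)
def ray(c,E,px):
    d=np.linalg.inv(c['K'])@np.array([px[0],px[1],1.]); d=E[:3,:3]@d; return E[:3,3],d/np.linalg.norm(d)
def onz(c,E,px,z):
    o,d=ray(c,E,px); return o+d*(z-o[2])/d[2]
def tri(rays):
    A=sum(np.eye(3)-np.outer(d,d) for o,d in rays); b=sum((np.eye(3)-np.outer(d,d))@o for o,d in rays); return np.linalg.solve(A,b)
def proj(c,E,P):
    p=c['K']@(np.linalg.inv(E)[:3]@np.append(P,1)); return p[:2]/p[2]
def plan(target,yaw,s=None):
    """tool target pos, yaw of tool y (closing) axis mod pi, tool down -> normalised translation, angular"""
    s=s or state(); T=pose(s); best=None
    for k in (0,1):
        a=yaw+k*np.pi; y=np.array([np.cos(a),np.sin(a),0]); z=np.array([0,0,-1.]); M=np.c_[np.cross(y,z),y,z]
        rv=R.from_matrix(T[:3,:3].T@M).as_rotvec()
        if best is None or np.linalg.norm(rv)<np.linalg.norm(best): best=rv
    t=T[:3,:3].T@(np.array(target)-T[:3,3])
    print('tr',np.round(t/.8,4),'ang',np.round(best/(2*np.pi),4),'rows>=',max(np.linalg.norm(t)/.05,np.linalg.norm(np.degrees(best))/8.59).round(1))
E
python3 - <<'E'
import pickle; from h import *
d=pickle.load(open('cams0.pkl','rb')); S,T=d['scene'],d['top']; ES,ET=extr(S),extr(T)
# lid tops, rough pixels top / scene
P={'large':((395,132),(332,240)),'medium':((391,219),(278,205)),'small':((435,225),(251,231)),'wedge':((440,180),(275,247)),'jarT':((391,173),(306,222)),'jarS':((442,140),(304,278))}
for n,(a,b) in P.items(): print(n,tri([ray(T,ET,a),ray(S,ES,b)]).round(3))
print('mug',onz(T,ET,(299,187),.085).round(3))
a=cv2.resize(T['img'][110:265,360:465],None,fx=3.8,fy=3.8,interpolation=cv2.INTER_CUBIC)
b=cv2.resize(T['img'][120:225,155:255],None,fx=3.9,fy=3.9,interpolation=cv2.INTER_CUBIC)
o=np.zeros((600,800,3),np.uint8); o[:a.shape[0],:a.shape[1]]=a; o[:b.shape[0],405:405+b.shape[1]]=b[:, :395]
cv2.imwrite('pics/comp.png',o[:,:,::-1])
E
```

```text
large [ 0.609 -0.227  0.118]
medium [ 0.403 -0.218  0.091]
small [ 0.392 -0.325  0.074]
wedge [ 0.495 -0.334  0.105]
jarT [ 0.511 -0.218  0.104]
jarS [ 0.605 -0.347  0.075]
mug [0.478 0.001 0.085]
```

View pics/comp.png

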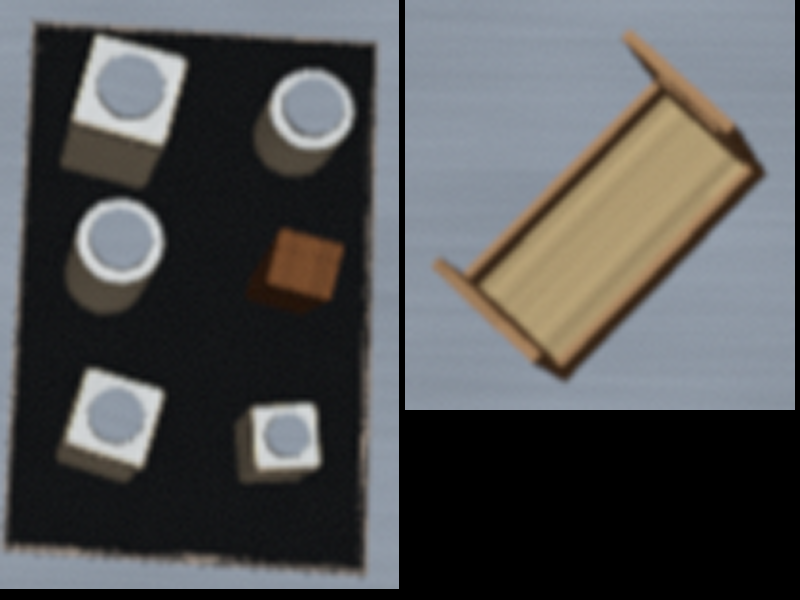

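```bash
cat >> h.py <<'E'
def rects(c,E,mask,zs,amin=100):
    out=[]
    for k in cv2.findContours(mask.astype(np.uint8),cv2.RETR_EXTERNAL,cv2.CHAIN_APPROX_NONE)[0]:
        if cv2.contourArea(k)<amin: continue
        m=k.reshape(-1,2).mean(0); z=zs(m) if callable(zs) else zs
        if z is None: continue
        p=np.array([onz(c,E,q,z)[:2] for q in k.reshape(-1,2)],np.float32)*1000
        r=cv2.minAreaRect(p); out.append((m.round(),np.round(r[0],1),np.round(r[1],1),round(r[2],1)))
    return out
E
python3 - <<'E'
import pickle; from h import *
d=pickle.load(open('cams0.pkl','rb')); T=d['top']; ET=extr(T)
hsv=cv2.cvtColor(T['img'],cv2.COLOR_RGB2HSV)
m=np.zeros((400,640),bool); roi=(slice(116,260),slice(362,460))
v=T['img'].min(2); m[roi]=(v>140)[roi]
mm=cv2.morphologyEx(m.astype(np.uint8),cv2.MORPH_OPEN,np.ones((2,2)))
zs=lambda p: min([((395,132),.111),((391,219),.091),((435,225),.074),((391,173),.101),((442,140),.071)],key=lambda a:np.hypot(*(np.array(a[0])-p)))[1]
for r in rects(T,ET,mm,zs): print(r)
w=eyes.camera('wrist'); print(w['K'],np.array(w['T_tool_cam']).round(3)); s=state()
# crate rough from comp: wall rim outer corners
f=lambda x,y:(155+(x-405)/3.9,120+y/3.9)
for n,p,z in [('lowL',(436,262),.076),('lowR',(540,360),.076),('hiL',(628,35),.116),('hiR',(735,130),.116),('rimLlow',(467,276),.03),('rimLhi',(660,87),.03),('rimRlow',(568,368),.03),('rimRhi',(762,168),.03)]: print(n,onz(T,ET,f(*p),z).round(3))
plan([.5,-.27,.38],np.radians(-105)+0)
plan([.609,-.227,.33],np.radians(-20))
E
```

```text
(array([436., 226.]), array([ 390.8, -327.8]), array([38.6, 38.3]), 0.7)
(array([391., 221.]), array([ 398.2, -218.3]), array([48.7, 48.8]), 72.8)
(array([392., 174.]), array([ 508.7, -222.8]), array([49.2, 50.3]), 0.5)
(array([442., 140.]), array([ 605.6, -351. ]), array([49.2, 52. ]), 0.5)
(array([395., 134.]), array([ 604.8, -228. ]), array([58.7, 58.8]), 74.4)
[[350.40009481   0.         315.20433133]
 [  0.         350.40009481 200.63575052]
 [  0.           0.           1.        ]] [[-0.001 -0.964 -0.267  0.075]
 [ 1.    -0.001  0.001 -0.001]
 [-0.001 -0.267  0.964 -0.189]
 [ 0.     0.     0.     1.   ]]
lowL [0.476 0.335 0.076]
lowR [0.415 0.266 0.076]
hiL [0.613 0.213 0.116]
hiR [0.552 0.143 0.116]
rimLlow [0.477 0.33  0.03 ]
rimLhi [0.607 0.211 0.03 ]
rimRlow [0.417 0.261 0.03 ]
rimRhi [0.552 0.141 0.03 ]
tr [ 0.472  -0.2813 -0.23  ] ang [-0.0003  0.0001  0.0972] rows>= 9.5
tr [ 0.6184 -0.2851 -0.1675] ang [-3.000e-04 -1.000e-04 -1.389e-01] rows>= 11.2
```

Request:
send_rows(translation=[[0.472,-0.2813,-0.17],[0.472,-0.2813,-0.17],[0.472,-0.2813,-0.17],[0.472,-0.2813,-0.17],[0.472,-0.2813,-0.17],[0.472,-0.2813,-0.17],[0.472,-0.2813,-0.17],[0.472,-0.2813,-0.17],[0.472,-0.2813,-0.17],[0.472,-0.2813,-0.17],[0.472,-0.2813,-0.17],[0.472,-0.2813,-0.17],[0.472,-0.2813,-0.17],[0.472,-0.2813,-0.17]], angular=[[0,0,0.0972],[0,0,0.0972],[0,0,0.0972],[0,0,0.0972],[0,0,0.0972],[0,0,0.0972],[0,0,0.0972],[0,0,0.0972],[0,0,0.0972],[0,0,0.0972],[0,0,0.0972],[0,0,0.0972],[0,0,0.0972],[0,0,0.0972]], fingers=1, squeeze=20)

```text
time: 1.55
tcp_pos: [0.4986, -0.2721, 0.332]
eef_rot: [0.0, 0.991, -0.132, -0.001]
wrist_force: [0.0, -0.1, -0.2]
grip_width: 0.0931
finger_force: 0.0
```

```bash
python3 - <<'E'
from h import *; import pickle
s=state(); c=eyes.camera('wrist'); pickle.dump((s,c),open('w1.pkl','wb')); print(s['time'],s['tcp_pos'])
cv2.imwrite('pics/w1.png',c['img'][:,:,::-1])
E
```

```text
1.55 [ 0.4986073  -0.2721015   0.33200333]
```

View pics/w1.png

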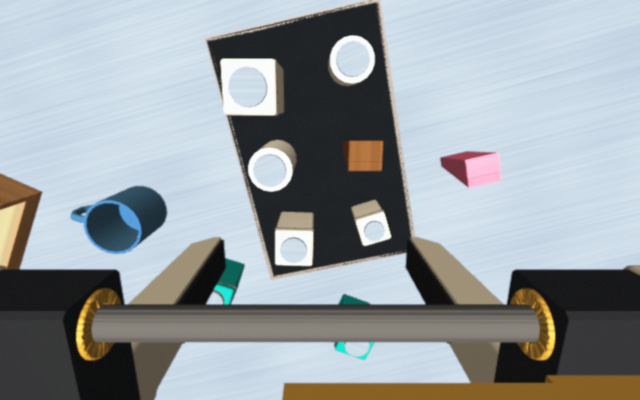

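```bash
python3 - <<'E'
from h import *; import pickle
s,c=pickle.load(open('w1.pkl','rb')); E=extr(c,s)
T=pickle.load(open('cams0.pkl','rb'))['top']; ET=extr(T)
m=np.zeros((400,640),np.uint8); v=c['img'].min(2); m[30:275,215:405]=(v>165)[30:275,215:405]
from cv2 import morphologyEx as mo
q=np.array([(208,40),(378,5),(408,250),(275,277)]); poly=np.zeros_like(m); cv2.fillConvexPoly(poly,q,1); poly=cv2.erode(poly,np.ones((5,5)))
m=mo(m&poly,cv2.MORPH_OPEN,np.ones((3,3)))
L=[((250,88),.111,(395,134)),((293,246),.091,(391,221)),((373,230),.074,(436,226)),((270,170),.101,(392,174)),((352,60),.071,(442,140))]
zs=lambda p: min(L,key=lambda a:np.hypot(*(np.array(a[0])-p)))[1]
for r in rects(c,E,m,zs): print(r)
# lid heights: Two-view using filled face contour centroids
mt=np.zeros((400,640),np.uint8); mt[116:260,362:460]=(T['img'].min(2)>140)[116:260,362:460]
def cen(mask):
    o=[]
    for k in cv2.findContours(mask,cv2.RETR_EXTERNAL,cv2.CHAIN_APPROX_NONE)[0]:
        if cv2.contourArea(k)>100: h=cv2.minAreaRect(k); o.append(np.array(h[0]))
    return o
A,B=cen(m),cen(mo(mt,cv2.MORPH_OPEN,np.ones((2,2))))
for a,z,b in L:
    p=min(A,key=lambda x:np.hypot(*(x-a))); r=min(B,key=lambda x:np.hypot(*(x-b))); print(z,tri([ray(c,E,p),ray(T,ET,r)]).round(4))
# wedge top
hsv=cv2.cvtColor(c['img'],cv2.COLOR_RGB2HSV); w=((hsv[...,1]>120)&(hsv[...,2]>110)).astype(np.uint8)&poly
for r in rects(c,E,w,.101): print('wedge',r)
cv2.imwrite('pics/w1w.png',cv2.resize(c['img'][120:200,320:420,::-1],None,fx=6,fy=6,interpolation=cv2.INTER_CUBIC))
E
```

```text
(array([293., 247.]), array([ 400.6, -214.8]), array([49.5, 49.9]), 74.6)
(array([373., 228.]), array([ 392.2, -323.5]), array([40.4, 39.7]), 2.8)
(array([270., 169.]), array([ 510.7, -217.8]), array([53.4, 52.8]), 29.0)
(array([250.,  85.]), array([ 606.7, -224.2]), array([59.7, 58.2]), 74.7)
(array([352.,  59.]), array([ 607.1, -347.1]), array([52.8, 52.6]), 75.4)
0.111 [ 0.6053 -0.2261  0.115 ]
0.091 [ 0.3992 -0.2166  0.0891]
0.074 [ 0.3913 -0.326   0.0731]
0.101 [ 0.5098 -0.2205  0.1026]
0.071 [ 0.6069 -0.3494  0.0688]
wedge (array([365., 155.]), array([ 496.2, -332.9]), array([40.7, 34.9]), 74.7)
```

View pics/w1w.png

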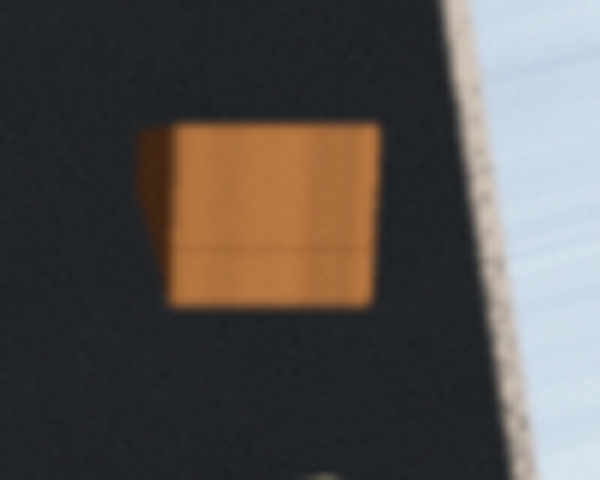

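```bash
python3 - <<'E'
from h import *
plan([.606,-.226,.332],np.radians(74.7)); plan([.606,-.226,.057],np.radians(74.7)); print(state()['joints'])
E
```

```text
tr [ 0.1142 -0.0903  0.    ] ang [0.0001 0.0001 0.0003] rows>= 2.3
tr [ 0.1145 -0.0904  0.3438] ang [0.0001 0.0001 0.0003] rows>= 6.0
[ 0.40503741  0.38669843  0.08474264  1.43675241 -0.03238164  1.32032471
 -1.34423184]
```

Request:
send_rows(translation=[[0.1145,-0.0904,0.0],[0.1145,-0.0904,0.0],[0.1145,-0.0904,0.0],[0.1145,-0.0904,0.0],[0.1145,-0.0904,0.06],[0.1145,-0.0904,0.12],[0.1145,-0.0904,0.18],[0.1145,-0.0904,0.23],[0.1145,-0.0904,0.28],[0.1145,-0.0904,0.32],[0.1145,-0.0904,0.344],[0.1145,-0.0904,0.344]], angular=[[0,0,0.0003],[0,0,0.0003],[0,0,0.0003],[0,0,0.0003],[0,0,0.0003],[0,0,0.0003],[0,0,0.0003],[0,0,0.0003],[0,0,0.0003],[0,0,0.0003],[0,0,0.0003],[0,0,0.0003]])

```text
time: 2.8
tcp_pos: [0.6032, -0.2255, 0.0545]
eef_rot: [0.0, 0.991, -0.133, -0.004]
wrist_force: [-1.1, -2.0, -0.1]
grip_width: 0.0931
finger_force: 0.0
```

Request:
send_rows(translation=[[0,0,0],[0,0,0],[0,0,0],[0,0,0],[0,0,0],[0,0,0],[0,0,0],[0,0,0]], angular=[[0,0,0],[0,0,0],[0,0,0],[0,0,0],[0,0,0],[0,0,0],[0,0,0],[0,0,0]], fingers=0, squeeze=25)

```text
time: 3.6
tcp_pos: [0.6078, -0.2244, 0.0582]
eef_rot: [0.0, 0.991, -0.132, 0.001]
wrist_force: [-1.4, 0.5, 5.1]
grip_width: 0.0604
finger_force: 25.0
```

```bash
python3 - <<'E'
from h import *
plan([.608,-.224,.33],np.radians(74.7)); plan([.44,.304,.33],np.radians(47))
E
```

```text
tr [ 0.0006 -0.0006 -0.3398] ang [ 0.     -0.0002  0.0005] rows>= 5.4
tr [-0.3743 -0.583  -0.3404] ang [-0.     -0.0002  0.0775] rows>= 12.3
```

Request:
send_rows(translation=[[0,0,-0.03],[0,0,-0.08],[0,0,-0.14],[0,0,-0.2],[0,0,-0.26],[-0.02,-0.03,-0.32],[-0.06,-0.09,-0.34],[-0.09,-0.14,-0.34],[-0.12,-0.19,-0.34],[-0.15,-0.24,-0.34],[-0.184,-0.286,-0.34],[-0.216,-0.336,-0.34],[-0.248,-0.386,-0.34],[-0.28,-0.436,-0.34],[-0.312,-0.486,-0.34],[-0.343,-0.535,-0.34],[-0.365,-0.568,-0.34],[-0.374,-0.583,-0.34],[-0.374,-0.583,-0.34],[-0.374,-0.583,-0.34]], angular=[[0,0,0],[0,0,0],[0,0,0],[0,0,0],[0,0,0],[0,0,0.004],[0,0,0.01],[0,0,0.018],[0,0,0.025],[0,0,0.032],[0,0,0.039],[0,0,0.046],[0,0,0.053],[0,0,0.06],[0,0,0.067],[0,0,0.073],[0,0,0.0775],[0,0,0.0775],[0,0,0.0775],[0,0,0.0775]])

```text
time: 5.6
tcp_pos: [0.4392, 0.3037, 0.3279]
eef_rot: [0.002, 0.931, -0.366, -0.0]
wrist_force: [0.6, 0.1, -3.8]
grip_width: 0.0598
finger_force: 25.0
```

```bash
python3 - <<'E'
from h import *; import pickle
s=state(); c=eyes.camera('wrist'); pickle.dump((s,c),open('w2.pkl','wb')); print(s['time'],s['tcp_pos'],s['wrist_force'])
cv2.imwrite('pics/w2.png',c['img'][:,:,::-1])
E
```

```text
5.6 [0.43918542 0.30367599 0.32787761] [ 0.63349994  0.14727583 -3.8332932 ]
```

View pics/w2.png

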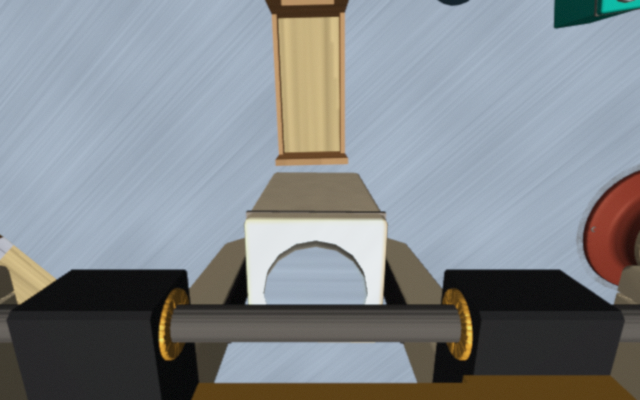

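```bash
python3 - <<'E'
from h import *; import pickle
s,c=pickle.load(open('w2.pkl','rb')); im=c['img']
cv2.imwrite('pics/w2c.png',cv2.resize(im[0:85,255:365,::-1],None,fx=7,fy=7,interpolation=cv2.INTER_CUBIC)[:595])
g=im[:,300:325].mean(1).astype(int)
for r in list(range(0,22))+list(range(146,168)): print(r,g[r],end=' ')
print()
for r in (40,70,100,130): print(r,[tuple(x) for x in im[r,268:292:1].astype(int)][:24:1] if r==100 else '', np.abs(np.diff(cv2.GaussianBlur(im,(3,3),0)[r].astype(int),axis=0)).sum(1)[265:295], np.abs(np.diff(cv2.GaussianBlur(im,(3,3),0)[r].astype(int),axis=0)).sum(1)[330:355])
E
```

```text
0 [183 146 102] 1 [183 145 102] 2 [183 145 102] 3 [175 138  96] 4 [143 110  75] 5 [92 68 44] 6 [66 46 27] 7 [62 42 25] 8 [65 44 26] 9 [67 46 27] 10 [67 46 26] 11 [65 44 26] 12 [64 44 25] 13 [65 44 25] 14 [66 45 26] 15 [68 47 27] 16 [84 63 39] 17 [133 112  77] 18 [180 159 114] 19 [195 174 126] 20 [197 176 128] 21 [197 177 128] 146 [199 178 129] 147 [199 178 129] 148 [199 178 129] 149 [199 178 128] 150 [193 172 123] 151 [168 144 100] 152 [127  98  63] 153 [106  73  43] 154 [101  68  39] 155 [101  69  39] 156 [100  68  39] 157 [103  71  42] 158 [129  95  62] 159 [166 129  89] 160 [179 142  99] 161 [181 143 101] 162 [181 144 101] 163 [181 144 103] 164 [176 150 125] 165 [165 164 166] 166 [159 170 184] 167 [158 172 188] 
40  [ 0  0  0  2  1 12 31 44 34 12 29 61 37 44 69 31  6 11 17 17 10  1  7  6
 11 12  5  3  2  1] [20 13  8  0  1  9 25 57 59  8 39 25 16 36 46 30  9  2  4  3  0  2  0  3
  4]
70  [ 3  0  0  2  1  3  5 21 40 43 25 23 55 53 27 74 40  8  6 15 18 12  2  5
  9 10 11  7  5  3] [ 9 12 16 17 11  1 22 59 68 13 40 32 14 35 43 28 11  4  4  3  1  0  0  2
  1]
100 [(np.int64(153), np.i
[... 752 characters left out ...]
64(168), np.int64(121)), (np.int64(188), np.int64(169), np.int64(121)), (np.int64(194), np.int64(172), np.int64(124)), (np.int64(201), np.int64(181), np.int64(131)), (np.int64(207), np.int64(186), np.int64(136)), (np.int64(208), np.int64(188), np.int64(136)), (np.int64(207), np.int64(186), np.int64(135)), (np.int64(205), np.int64(184), np.int64(133))] [ 0  1  2  3  2  0  1  2 10 30 42 32 16 37 59 13 54 59 21  8 11 18 14  5
  4  7  8 12 10  7] [ 7  7  7  7  6  9  4 33 57 26 24 28 16 33 43 28 10  3  2  1  0  3  3  1
  2]
130  [ 0  0  2  5  3  2  1  0  1  3 18 39 43 25 26 57 46 32 70 38  9  9 16 13
  8  1  6  6 10  9] [ 9  9  9  7  4  2 13 42 60 16 36 33 15 33 45 29 10  0  0  1  2  2  0  1
  1]
```

View pics/w2c.png

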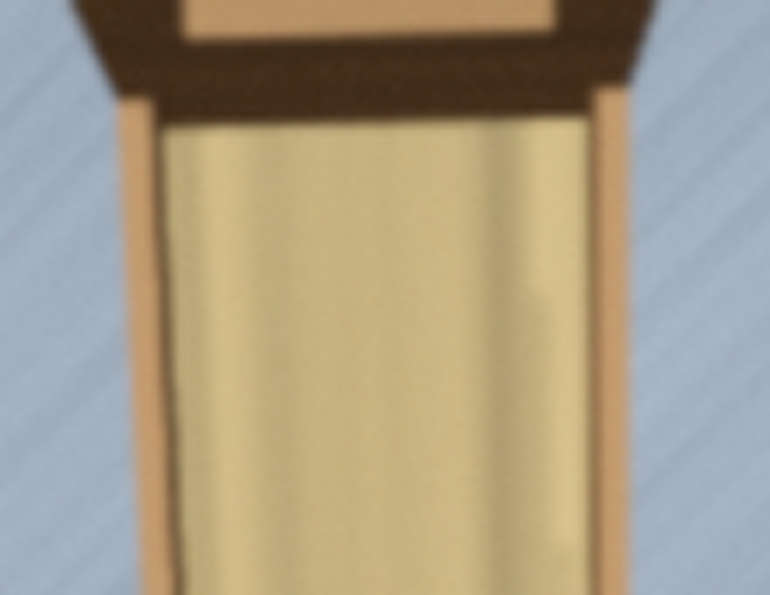

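```bash
python3 - <<'E'
from h import *; import pickle
s,c=pickle.load(open('w2.pkl','rb')); E=extr(c,s)
T=pickle.load(open('cams0.pkl','rb'))['top']; ET=extr(T)
L=[onz(c,E,p,.03) for p in ((272.6,40),(274,70),(275.5,100),(277,130))]
Rr=[onz(c,E,p,.03) for p in ((344.1,40),(344,70),(344,100),(344,130))]
u=lambda Q:np.degrees(np.arctan2(*(Q[0]-Q[-1])[[1,0]]))
print('yaw',u(L),u(Rr)); yaw=np.radians((u(L)+u(Rr))/2)
hi=onz(c,E,(312,17),.008); lo=onz(c,E,(312,151.7),.008); print('floor',hi,lo,np.linalg.norm(hi-lo), np.degrees(np.arctan2(*(hi-lo)[[1,0]])))
ex=np.array([np.cos(yaw),np.sin(yaw)]); ey=np.array([-ex[1],ex[0]])
ly=np.mean([p[:2]@ey for p in L]); ry=np.mean([p[:2]@ey for p in Rr]); print('width',ly-ry)
cx=((hi+lo)/2)[:2]@ex; C=cx*ex+(ly+ry)/2*ey; print('crate',C.round(4),np.degrees(yaw))
f=lambda x,y:(155+(x-405)/3.9,120+y/3.9)
print('rim heights',tri([ray(c,E,(271.5,13.5)),ray(T,ET,f(660,87))]),tri([ray(c,E,(276,165)),ray(T,ET,f(436,262))]),tri([ray(c,E,(348.5,164)),ray(T,ET,f(540,360))]))
# top-cam cross-check of centre
q=[onz(T,ET,f(*p),.03)[:2] for p in ((467,276),(660,87),(568,368),(762,168))]; print('top rim',np.mean(q,0))
# tin in hand: top face corners z? 
json={'C':C.tolist(),'yaw':float(yaw)}; import json as j; j.dump(json,open('crate.json','w'))
E
```

```text
yaw -41.80531439887351 -41.8132472647044
floor [0.57628389 0.18081784 0.008     ] [0.44714395 0.30182078 0.008     ] 0.17697128639951698 -43.13685829447468
width 0.0913903052059224
crate [0.5139 0.2437] -41.80928083178895
rim heights [0.61500169 0.21696205 0.00627524] [0.47401698 0.3368934  0.07967562] [0.41262823 0.26917032 0.07504051]
top rim [0.51324064 0.23592308]
```

```bash
cat >> h.py <<'E'
C=np.array([.514,.241]); YAW=np.radians(-41.8)
def cr(x,y=0): return C+x*np.array([np.cos(YAW),np.sin(YAW)])+y*np.array([-np.sin(YAW),np.cos(YAW)])
def incr(p): d=np.asarray(p)[:2]-C; return np.array([d@[np.cos(YAW),np.sin(YAW)],d@[-np.sin(YAW),np.cos(YAW)]])
E
python3 - <<'E'
from h import *
plan([*cr(.05),.328],YAW+np.pi/2); plan([*cr(.05),.068],YAW+np.pi/2)
E
```

```text
tr [ 0.1824 -0.0085  0.0006] ang [ 0.0004 -0.0001 -0.0036] rows>= 2.9
tr [ 0.1821 -0.0093  0.3256] ang [ 0.0004 -0.0001 -0.0036] rows>= 6.0
```

Request:
send_rows(translation=[[0.06,-0.003,0],[0.12,-0.006,0],[0.165,-0.009,0],[0.182,-0.009,0.02],[0.182,-0.009,0.06],[0.182,-0.009,0.12],[0.182,-0.009,0.17],[0.182,-0.009,0.22],[0.182,-0.009,0.26],[0.182,-0.009,0.29],[0.182,-0.009,0.31],[0.182,-0.009,0.32],[0.182,-0.009,0.3256],[0.182,-0.009,0.3256],[0.182,-0.009,0.3256],[0.182,-0.009,0.3256]], angular=[[0,0,-0.0036],[0,0,-0.0036],[0,0,-0.0036],[0,0,-0.0036],[0,0,-0.0036],[0,0,-0.0036],[0,0,-0.0036],[0,0,-0.0036],[0,0,-0.0036],[0,0,-0.0036],[0,0,-0.0036],[0,0,-0.0036],[0,0,-0.0036],[0,0,-0.0036],[0,0,-0.0036],[0,0,-0.0036]])

```text
time: 7.25
tcp_pos: [0.5522, 0.2103, 0.0699]
eef_rot: [-0.001, 0.934, -0.356, 0.001]
wrist_force: [-0.4, -0.6, -3.7]
grip_width: 0.0599
finger_force: 25.0
```

```bash
python3 - <<'E'
from h import *; import pickle
s=state(); c=eyes.camera('wrist'); pickle.dump((s,c),open('w3.pkl','wb')); print(s['time'],s['tcp_pos'],s['wrist_force'],incr(s['tcp_pos']))
cv2.imwrite('pics/w3.png',c['img'][:,:,::-1])
E
```

```text
7.25 [0.55217827 0.21025116 0.06985606] [-0.43677866 -0.5983661  -3.65318512] [0.04895609 0.00252454]
```

View pics/w3.png

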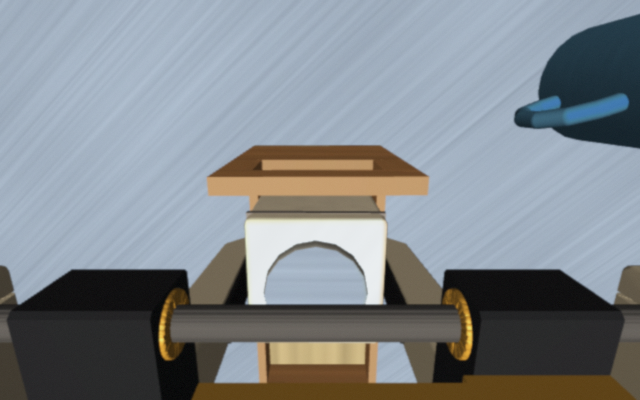

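```bash
sed -i 's/C=np.array(\[.514,.241\])/C=np.array([.5155,.2425])/' h.py; python3 - <<'E'
from h import *; import pickle
s,c=pickle.load(open('w3.pkl','rb')); E=extr(c,s)
for r in (193,194,195,196): print(r,incr(onz(c,E,(318,r),.116)),end=' ')
print(incr(onz(c,E,(318,177),.116)), incr(s['tcp_pos']))
g=c['img'][170:225,300:330].mean((1,2)).astype(int); print(g)
E
```

```text
193 [ 8.64002560e-02 -5.24221084e-05] 194 [ 8.59677070e-02 -5.34560435e-05] 195 [ 8.55344819e-02 -5.44915947e-05] 196 [ 8.51005792e-02 -5.55287657e-05] [ 9.32303690e-02 -3.60958798e-05] [0.04883767 0.00040652]
[ 91  72  70  71  71  76 103 140 154 156 155 156 156 156 156 156 156 156
 156 156 156 156 156 156 152 138 122 116 115 115 115 115 115 116 116 115
 114 113 113 113 104  76  76 110 118 116 117 128 154 185 212 225 229 231
 232]
```

Request:
send_rows(translation=[[0.001,0,0],[0.003,0,0],[0.005,0,0],[0.007,0,0],[0.0085,0,0],[0.0095,0,0],[0.0105,0,0],[0.0105,0,0]], angular=[[0,0,0],[0,0,0],[0,0,0],[0,0,0],[0,0,0],[0,0,0],[0,0,0],[0,0,0]])

```text
time: 8.1
tcp_pos: [0.5578, 0.2044, 0.0688]
eef_rot: [-0.0, 0.934, -0.356, 0.0]
wrist_force: [0.1, 0.5, -3.2]
grip_width: 0.06
finger_force: 25.0
```

Request:
send_rows(translation=[[0.001,0,0],[0.002,0,0],[0.003,0,0],[0.003,0,0]], angular=[[0,0,0],[0,0,0],[0,0,0],[0,0,0]])

```text
time: 8.5
tcp_pos: [0.5579, 0.2042, 0.0687]
eef_rot: [-0.0, 0.935, -0.355, -0.002]
wrist_force: [-4.3, 3.6, -1.2]
grip_width: 0.0599
finger_force: 25.0
```

Request:
send_rows(translation=[[0.001,0,0],[0.002,0,0],[0.003,0,0],[0.003,0,0]], angular=[[0,0,0],[0,0,0],[0,0,0],[0,0,0]])

```text
time: 8.9
tcp_pos: [0.5578, 0.2043, 0.0686]
eef_rot: [-0.0, 0.935, -0.355, -0.004]
wrist_force: [-7.3, 5.2, 1.3]
grip_width: 0.0598
finger_force: 25.0
```

Request:
send_rows(translation=[[-0.005,0,0],[-0.006,0,0.003],[-0.006,0,0.006],[-0.006,0,0.008],[-0.006,0,0.0095],[-0.006,0,0.011],[-0.006,0,0.0115],[-0.006,0,0.0115]], angular=[[0,0,0],[0,0,0],[0,0,0],[0,0,0],[0,0,0],[0,0,0],[0,0,0],[0,0,0]])

```text
time: 9.7
tcp_pos: [0.5579, 0.2042, 0.0603]
eef_rot: [-0.0, 0.934, -0.356, 0.0]
wrist_force: [-2.7, 1.0, 3.9]
grip_width: 0.0595
finger_force: 25.0
```

Request:
send_rows(translation=[[0,0,0],[0,0,0],[0,0,0],[0,0,0],[0,0,0]], angular=[[0,0,0],[0,0,0],[0,0,0],[0,0,0],[0,0,0]], fingers=1)

```text
time: 10.2
tcp_pos: [0.558, 0.2044, 0.0596]
eef_rot: [-0.0, 0.934, -0.356, 0.0]
wrist_force: [0.4, 0.2, 0.2]
grip_width: 0.0919
finger_force: 0.0
```

Request:
send_rows(translation=[[0,0,-0.02],[0,0,-0.06],[0,0,-0.11],[0,0,-0.17],[0,0,-0.23],[-0.02,0,-0.28],[-0.08,0,-0.3],[-0.08,0,-0.3],[-0.08,0,-0.3]], angular=[[0,0,0],[0,0,0],[0,0,0],[0,0,0],[0,0,0],[0,0,0],[0,0,0],[0,0,0],[0,0,0]])

```text
time: 11.1
tcp_pos: [0.5091, 0.2483, 0.3001]
eef_rot: [-0.001, 0.935, -0.355, 0.0]
wrist_force: [-0.6, 0.1, 0.4]
grip_width: 0.0929
finger_force: 0.0
```

```bash
python3 - <<'E'
from h import *; import pickle
s=state(); c=eyes.camera('wrist'); pickle.dump((s,c),open('w4.pkl','wb')); print(s['time'],s['tcp_pos'],s['wrist_force'],incr(s['tcp_pos']))
cv2.imwrite('pics/w4.png',c['img'][:,:,::-1])
plan([.4,-.216,.24],np.radians(74.7)); plan([.4,-.216,.047],np.radians(74.7))
E
```

```text
11.1 [0.50914968 0.24833563 0.30007923] [-0.64748535  0.09395064  0.43814355] [-0.00862365  0.00011763]
tr [0.2823 0.5231 0.0746] ang [ 0.0001 -0.     -0.0733] rows>= 9.6
tr [0.2822 0.523  0.3159] ang [ 0.0001 -0.     -0.0733] rows>= 10.8
```

View pics/w4.png

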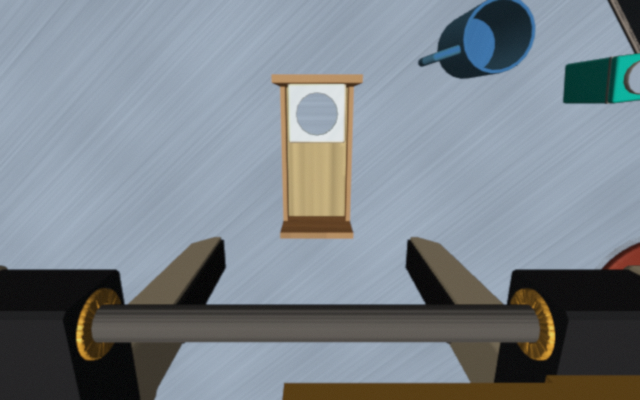

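Request:
send_rows(translation=[[0.028,0.052,0.0],[0.057,0.105,0.01],[0.085,0.157,0.02],[0.113,0.209,0.03],[0.141,0.262,0.04],[0.169,0.314,0.05],[0.198,0.366,0.06],[0.226,0.418,0.07],[0.254,0.47,0.075],[0.282,0.523,0.08],[0.282,0.523,0.09],[0.282,0.523,0.12],[0.282,0.523,0.17],[0.282,0.523,0.22],[0.282,0.523,0.27],[0.282,0.523,0.3],[0.282,0.523,0.316],[0.282,0.523,0.316],[0.282,0.523,0.316]], angular=[[0,0,-0.007],[0,0,-0.015],[0,0,-0.022],[0,0,-0.03],[0,0,-0.037],[0,0,-0.045],[0,0,-0.052],[0,0,-0.06],[0,0,-0.067],[0,0,-0.0733],[0,0,-0.0733],[0,0,-0.0733],[0,0,-0.0733],[0,0,-0.0733],[0,0,-0.0733],[0,0,-0.0733],[0,0,-0.0733],[0,0,-0.0733],[0,0,-0.0733]])

```text
time: 13.05
tcp_pos: [0.3995, -0.2158, 0.0465]
eef_rot: [0.0, 0.991, -0.134, -0.001]
wrist_force: [0.3, 0.6, -0.5]
grip_width: 0.0929
finger_force: 0.0
```

Request:
send_rows(translation=[[0,0,0],[0,0,0],[0,0,0],[0,0,0],[0,0,0],[0,0,0],[0,0,0],[0,0,0]], angular=[[0,0,0],[0,0,0],[0,0,0],[0,0,0],[0,0,0],[0,0,0],[0,0,0],[0,0,0]], fingers=0)

```text
time: 13.85
tcp_pos: [0.4, -0.2154, 0.0469]
eef_rot: [-0.0, 0.991, -0.133, 0.0]
wrist_force: [0.3, -0.0, 2.4]
grip_width: 0.0501
finger_force: 24.9
```

```bash
python3 - <<'E'
from h import *
s=state();print(s['tcp_pos'],s['wrist_force'],s['joints'].round(2))
plan([.4,-.216,.24],np.radians(74.7)); plan([*cr(-.012),.24],YAW+np.pi/2)
E
```

```text
[ 0.40000673 -0.21540572  0.04691225] [ 0.2823199  -0.01170058  2.39818557] [ 0.23  0.58  0.31  2.14 -0.37  0.48 -1.01]
tr [ 2.000e-04  7.000e-04 -2.414e-01] ang [-0.     -0.     -0.0001] rows>= 3.9
tr [-0.0254 -0.5969 -0.2413] ang [-0.     -0.      0.0735] rows>= 10.3
```

Request:
send_rows(translation=[[0,0,-0.02],[0,0,-0.07],[0,0,-0.13],[0,-0.01,-0.19],[-0.002,-0.05,-0.23],[-0.0045,-0.105,-0.2413],[-0.007,-0.16,-0.2413],[-0.009,-0.21,-0.2413],[-0.011,-0.26,-0.2413],[-0.0135,-0.315,-0.2413],[-0.016,-0.37,-0.2413],[-0.018,-0.425,-0.2413],[-0.0205,-0.48,-0.2413],[-0.023,-0.535,-0.2413],[-0.0245,-0.575,-0.2413],[-0.0254,-0.597,-0.2413],[-0.0254,-0.597,-0.2413],[-0.0254,-0.597,-0.2413]], angular=[[0,0,0],[0,0,0],[0,0,0],[0,0,0],[0,0,0.006],[0,0,0.013],[0,0,0.019],[0,0,0.026],[0,0,0.032],[0,0,0.039],[0,0,0.045],[0,0,0.052],[0,0,0.058],[0,0,0.065],[0,0,0.071],[0,0,0.0735],[0,0,0.0735],[0,0,0.0735]])

```text
time: 15.65
tcp_pos: [0.5058, 0.2492, 0.2389]
eef_rot: [0.002, 0.934, -0.357, -0.001]
wrist_force: [-0.6, 0.0, -2.9]
grip_width: 0.0501
finger_force: 24.9
```

```bash
python3 - <<'E'
from h import *
s=state();print(s['tcp_pos'],s['wrist_force'],incr(s['tcp_pos']))
plan([*cr(-.012),.058],YAW+np.pi/2)
E
```

```text
[0.50575806 0.24919785 0.2388573 ] [-0.60269487  0.03429151 -2.88440721] [-0.01172671 -0.00150023]
tr [-0.0003 -0.0026  0.2261] ang [0.0005 0.     0.    ] rows>= 3.6
```

Request:
send_rows(translation=[[0,-0.001,0.03],[0,-0.001,0.08],[0,-0.001,0.13],[0,-0.001,0.17],[0,-0.001,0.2],[0,-0.001,0.215],[0,-0.001,0.225],[0,-0.001,0.225],[0.003,-0.001,0.225],[0.006,-0.001,0.225],[0.009,-0.001,0.225],[0.011,-0.001,0.225],[0.013,-0.001,0.225],[0.013,-0.001,0.225]], angular=[[0,0,0],[0,0,0],[0,0,0],[0,0,0],[0,0,0],[0,0,0],[0,0,0],[0,0,0],[0,0,0],[0,0,0],[0,0,0],[0,0,0],[0,0,0],[0,0,0]])

```text
time: 17.05
tcp_pos: [0.5152, 0.244, 0.06]
eef_rot: [-0.0, 0.934, -0.357, 0.0]
wrist_force: [0.3, -0.1, -2.1]
grip_width: 0.0497
finger_force: 24.9
```

Request:
send_rows(translation=[[0.001,0,0],[0.002,0,0],[0.003,0,0],[0.003,0,0]], angular=[[0,0,0],[0,0,0],[0,0,0],[0,0,0]])

```text
time: 17.45
tcp_pos: [0.5161, 0.2431, 0.0598]
eef_rot: [-0.0, 0.934, -0.356, -0.001]
wrist_force: [-0.7, 0.8, -1.2]
grip_width: 0.05
finger_force: 24.8
```

Request:
send_rows(translation=[[0.001,0,0],[0.002,0,0],[0.003,0,0],[0.003,0,0]], angular=[[0,0,0],[0,0,0],[0,0,0],[0,0,0]])

```text
time: 17.85
tcp_pos: [0.5171, 0.2429, 0.0598]
eef_rot: [-0.001, 0.935, -0.356, -0.001]
wrist_force: [-3.1, 3.9, -0.5]
grip_width: 0.0499
finger_force: 24.8
```

Request:
send_rows(translation=[[-0.002,0,0],[-0.003,0,0.004],[-0.003,0,0.008],[-0.003,0,0.011],[-0.003,0,0.013],[-0.003,0,0.0145],[-0.003,0,0.0145]], angular=[[0,0,0],[0,0,0],[0,0,0],[0,0,0],[0,0,0],[0,0,0],[0,0,0]])

```text
time: 18.55
tcp_pos: [0.5165, 0.2423, 0.049]
eef_rot: [0.0, 0.934, -0.357, -0.0]
wrist_force: [-3.5, 0.8, 3.6]
grip_width: 0.05
finger_force: 24.8
```

Request:
send_rows(translation=[[0,0,0],[0,0,0],[0,0,0],[0,0,0],[0,0,0]], angular=[[0,0,0],[0,0,0],[0,0,0],[0,0,0],[0,0,0]], fingers=1)

```text
time: 19.05
tcp_pos: [0.5169, 0.2425, 0.0482]
eef_rot: [0.0, 0.934, -0.357, 0.0]
wrist_force: [0.6, -0.8, -0.0]
grip_width: 0.0855
finger_force: 0.0
```

Request:
send_rows(translation=[[0,0,-0.02],[0,0,-0.06],[0,0,-0.11],[0,0,-0.17],[0,0,-0.23],[0,0,-0.25],[0,0,-0.25]], angular=[[0,0,0],[0,0,0],[0,0,0],[0,0,0],[0,0,0],[0,0,0],[0,0,0]])

```text
time: 19.75
tcp_pos: [0.5186, 0.243, 0.2515]
eef_rot: [-0.003, 0.934, -0.357, 0.003]
wrist_force: [0.6, -0.9, -0.2]
grip_width: 0.0929
finger_force: 0.0
```

```bash
python3 - <<'E'
from h import *
s=state();print(s['tcp_pos'],s['wrist_force'],incr(s['tcp_pos']),s['joints'].round(2))
plan([.392,-.3245,.035],np.radians(91.5))
E
```

```text
[0.51858198 0.24304494 0.25149629] [ 0.60063706 -0.85528228 -0.24957618] [0.00193432 0.00246048] [-0.76  0.47  0.45  1.59 -0.22  1.13 -2.57]
tr [0.3542 0.6362 0.2672] ang [-0.0009 -0.0008 -0.1203] rows>= 12.4
```

Request:
send_rows(translation=[[0.025,0.045,0],[0.05,0.09,0],[0.076,0.136,0],[0.101,0.182,0],[0.126,0.227,0],[0.152,0.273,0],[0.177,0.318,0],[0.202,0.363,0],[0.228,0.409,0],[0.253,0.454,0.02],[0.278,0.5,0.04],[0.304,0.545,0.06],[0.329,0.59,0.08],[0.345,0.62,0.1],[0.354,0.636,0.11],[0.354,0.636,0.12],[0.354,0.636,0.12],[0.354,0.636,0.12]], angular=[[0,0,-0.008],[0,0,-0.017],[0,0,-0.026],[0,0,-0.035],[0,0,-0.043],[0,0,-0.052],[0,0,-0.06],[0,0,-0.069],[0,0,-0.078],[0,0,-0.086],[0,0,-0.095],[0,0,-0.103],[0,0,-0.112],[0,0,-0.118],[0,0,-0.1203],[0,0,-0.1203],[0,0,-0.1203],[0,0,-0.1203]])

```text
time: 21.55
tcp_pos: [0.3891, -0.3236, 0.1516]
eef_rot: [-0.001, 1.0, 0.014, -0.0]
wrist_force: [-0.1, -0.3, -0.2]
grip_width: 0.0932
finger_force: 0.0
```

```bash
python3 - <<'E'
from h import *
s=state();print(s['tcp_pos'],s['wrist_force'])
plan([.392,-.3245,.035],np.radians(91.5))
E
```

```text
[ 0.38905805 -0.32356823  0.15161372] [-0.09734176 -0.26811883 -0.1680375 ]
tr [0.0038 0.0015 0.1458] ang [-0.0003  0.0001  0.0004] rows>= 2.3
```

Request:
send_rows(translation=[[0.002,0.001,0.02],[0.003,0.001,0.05],[0.003,0.001,0.09],[0.003,0.001,0.12],[0.003,0.001,0.14],[0.003,0.001,0.1455],[0.003,0.001,0.1455],[0.003,0.001,0.1455]], angular=[[0,0,0],[0,0,0],[0,0,0],[0,0,0],[0,0,0],[0,0,0],[0,0,0],[0,0,0]])

```text
time: 22.35
tcp_pos: [0.3921, -0.3262, 0.0368]
eef_rot: [0.001, 1.0, 0.014, 0.001]
wrist_force: [0.0, -0.1, -0.2]
grip_width: 0.0932
finger_force: 0.0
```

Request:
send_rows(translation=[[0,0,0],[0,0,0],[0,0,0],[0,0,0],[0,0,0],[0,0,0],[0,0,0],[0,0,0]], angular=[[0,0,0],[0,0,0],[0,0,0],[0,0,0],[0,0,0],[0,0,0],[0,0,0],[0,0,0]], fingers=0)

```text
time: 23.15
tcp_pos: [0.3911, -0.3258, 0.0358]
eef_rot: [-0.0, 1.0, 0.013, -0.0]
wrist_force: [-0.2, -0.0, -0.2]
grip_width: 0.0397
finger_force: 24.8
```

```bash
python3 - <<'E'
from h import *
s=state();print(s['tcp_pos'],s['wrist_force'])
plan([*cr(-.055),.24],YAW+np.pi/2)
E
```

```text
[ 0.39107057 -0.32579982  0.03575294] [-0.2282802  -0.02445014 -0.17830177]
tr [ 0.1243 -0.7533 -0.2548] ang [-1.000e-04  1.000e-04  1.203e-01] rows>= 12.9
```

Request:
send_rows(translation=[[0,0,-0.02],[0,0,-0.07],[0,0,-0.12],[0,0,-0.18],[0.004,-0.025,-0.23],[0.012,-0.075,-0.25],[0.021,-0.13,-0.2548],[0.031,-0.188,-0.2548],[0.04,-0.243,-0.2548],[0.05,-0.3,-0.2548],[0.059,-0.358,-0.2548],[0.069,-0.415,-0.2548],[0.078,-0.473,-0.2548],[0.0875,-0.53,-0.2548],[0.097,-0.588,-0.2548],[0.106,-0.645,-0.2548],[0.116,-0.7,-0.2548],[0.1225,-0.74,-0.2548],[0.1243,-0.753,-0.2548],[0.1243,-0.753,-0.2548]], angular=[[0,0,0],[0,0,0],[0,0,0],[0,0,0],[0,0,0.004],[0,0,0.012],[0,0,0.02],[0,0,0.03],[0,0,0.039],[0,0,0.048],[0,0,0.057],[0,0,0.066],[0,0,0.075],[0,0,0.084],[0,0,0.094],[0,0,0.103],[0,0,0.112],[0,0,0.118],[0,0,0.1203],[0,0,0.1203]])

```text
time: 25.15
tcp_pos: [0.4738, 0.2799, 0.2387]
eef_rot: [0.001, 0.935, -0.355, -0.001]
wrist_force: [-1.2, -0.3, -1.5]
grip_width: 0.0402
finger_force: 24.8
```

```bash
python3 - <<'E'
from h import *; import pickle
s=state();c=eyes.camera('wrist'); pickle.dump((s,c),open('w5.pkl','wb')); print(s['tcp_pos'],s['wrist_force'],incr(s['tcp_pos']))
cv2.imwrite('pics/w5.png',c['img'][:,:,::-1])
plan([*cr(-.055),.048],YAW+np.pi/2)
E
```

```text
[0.47375208 0.27986562 0.23869141] [-1.21453623 -0.3051103  -1.52945585] [-5.60274728e-02  2.88338351e-05]
tr [-0.0013 -0.0024  0.2388] ang [ 0.0004 -0.0001  0.0001] rows>= 3.8
```

View pics/w5.png

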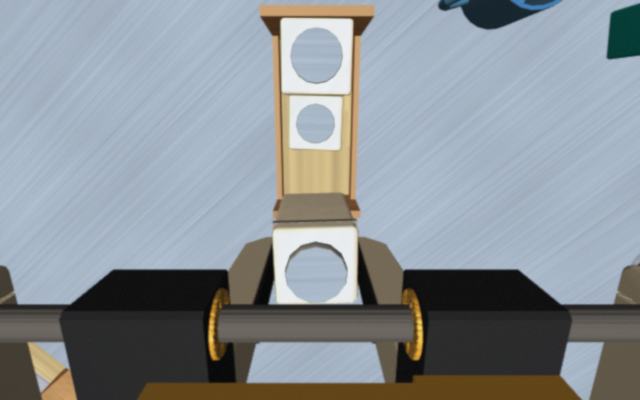

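Request:
send_rows(translation=[[0,-0.001,0.03],[0,-0.001,0.08],[0,-0.001,0.13],[0,-0.001,0.17],[0,-0.001,0.205],[0,-0.001,0.225],[0,-0.001,0.236],[0,-0.001,0.238],[0.003,-0.001,0.238],[0.006,-0.001,0.238],[0.008,-0.001,0.238],[0.009,-0.001,0.238],[0.009,-0.001,0.238]], angular=[[0,0,0],[0,0,0],[0,0,0],[0,0,0],[0,0,0],[0,0,0],[0,0,0],[0,0,0],[0,0,0],[0,0,0],[0,0,0],[0,0,0],[0,0,0]])

```text
time: 26.5
tcp_pos: [0.4808, 0.2745, 0.0497]
eef_rot: [-0.0, 0.934, -0.357, 0.0]
wrist_force: [0.1, 0.3, -1.0]
grip_width: 0.0402
finger_force: 24.8
```

Request:
send_rows(translation=[[0.001,0,0],[0.002,0,0],[0.003,0,0],[0.003,0,0]], angular=[[0,0,0],[0,0,0],[0,0,0],[0,0,0]])

```text
time: 26.9
tcp_pos: [0.482, 0.2731, 0.0493]
eef_rot: [-0.0, 0.934, -0.357, -0.0]
wrist_force: [-1.4, 1.4, -0.7]
grip_width: 0.04
finger_force: 24.8
```

Request:
send_rows(translation=[[0.001,0,0],[0.002,0,0],[0.003,0,0],[0.003,0,0]], angular=[[0,0,0],[0,0,0],[0,0,0],[0,0,0]])

```text
time: 27.3
tcp_pos: [0.4822, 0.2723, 0.0491]
eef_rot: [0.0, 0.934, -0.356, -0.002]
wrist_force: [-4.8, 2.1, 2.2]
grip_width: 0.0399
finger_force: 24.8
```

Request:
send_rows(translation=[[-0.002,0,0],[-0.003,0,0.004],[-0.003,0,0.008],[-0.003,0,0.011],[-0.003,0,0.0135],[-0.003,0,0.0155],[-0.003,0,0.0155]], angular=[[0,0,0],[0,0,0],[0,0,0],[0,0,0],[0,0,0],[0,0,0],[0,0,0]])

```text
time: 28.0
tcp_pos: [0.4827, 0.2728, 0.0377]
eef_rot: [-0.0, 0.934, -0.357, 0.0]
wrist_force: [-2.2, 0.1, 5.1]
grip_width: 0.04
finger_force: 24.8
```

Request:
send_rows(translation=[[0,0,0],[0,0,0],[0,0,0],[0,0,0],[0,0,0],[0,0,0]], angular=[[0,0,0],[0,0,0],[0,0,0],[0,0,0],[0,0,0],[0,0,0]], fingers=1)

```text
time: 28.6
tcp_pos: [0.4824, 0.2728, 0.0368]
eef_rot: [0.0, 0.934, -0.357, 0.0]
wrist_force: [0.1, -0.2, 0.1]
grip_width: 0.0831
finger_force: 0.0
```

Request:
send_rows(translation=[[0,0,-0.02],[0,0,-0.06],[0,0,-0.11],[0,0,-0.17],[0,0,-0.23],[0,0,-0.25],[0,0,-0.25],[0,0,-0.25]], angular=[[0,0,0],[0,0,0],[0,0,0],[0,0,0],[0,0,0],[0,0,0],[0,0,0],[0,0,0]])

```text
time: 29.4
tcp_pos: [0.4815, 0.2727, 0.236]
eef_rot: [0.0, 0.934, -0.357, -0.001]
wrist_force: [-0.5, -0.1, 0.4]
grip_width: 0.0929
finger_force: 0.0
```

```bash
python3 - <<'E'
from h import *; import pickle
s=state();c=eyes.camera('wrist'); pickle.dump((s,c),open('w6.pkl','wb')); print(s['tcp_pos'],s['wrist_force'],incr(s['tcp_pos']))
plan([.496,-.333,.16],np.radians(74.7))
E
```

```text
[0.48149085 0.27272142 0.2359986 ] [-0.54027374 -0.07979349  0.44031393] [-0.04549656 -0.00013886]
tr [0.5184 0.5517 0.095 ] ang [ 0.0005  0.0003 -0.0736] rows>= 12.2
```

Request:
send_rows(translation=[[0.035,0.037,0],[0.074,0.079,0],[0.113,0.12,0],[0.153,0.163,0],[0.193,0.205,0],[0.233,0.248,0],[0.273,0.29,0.01],[0.313,0.333,0.02],[0.353,0.375,0.03],[0.393,0.418,0.04],[0.433,0.46,0.05],[0.473,0.503,0.06],[0.505,0.537,0.08],[0.5184,0.5517,0.095],[0.5184,0.5517,0.095],[0.5184,0.5517,0.095]], angular=[[0,0,-0.005],[0,0,-0.01],[0,0,-0.016],[0,0,-0.022],[0,0,-0.028],[0,0,-0.034],[0,0,-0.04],[0,0,-0.046],[0,0,-0.052],[0,0,-0.058],[0,0,-0.064],[0,0,-0.07],[0,0,-0.0736],[0,0,-0.0736],[0,0,-0.0736],[0,0,-0.0736]])

```text
time: 31.05
tcp_pos: [0.4974, -0.3299, 0.1596]
eef_rot: [-0.002, 0.991, -0.132, -0.001]
wrist_force: [-0.4, 0.2, 0.7]
grip_width: 0.093
finger_force: 0.0
```

```bash
python3 - <<'E'
from h import *
s=state(); print(s['time'],s['tcp_pos'],s['wrist_force'])
plan([.496,-.333,.062],np.radians(74.7))
E
```

```text
31.05 [ 0.49743919 -0.32989562  0.15960907] [-0.43761599  0.17809792  0.70759414]
tr [-0.0004  0.0046  0.122 ] ang [-0.0005  0.0005  0.0003] rows>= 2.0
```

Request:
send_rows(translation=[[0,0.002,0.02],[0,0.003,0.05],[0,0.003,0.08],[0,0.003,0.105],[0,0.003,0.117],[0,0.003,0.122],[0,0.003,0.122]], angular=[[0,0,0],[0,0,0],[0,0,0],[0,0,0],[0,0,0],[0,0,0],[0,0,0]])

```text
time: 31.75
tcp_pos: [0.4975, -0.3338, 0.0637]
eef_rot: [-0.0, 0.991, -0.132, 0.0]
wrist_force: [-0.7, -0.3, -0.3]
grip_width: 0.0928
finger_force: 0.0
```

Request:
send_rows(translation=[[0,0,0],[0,0,0],[0,0,0],[0,0,0],[0,0,0],[0,0,0],[0,0,0],[0,0,0]], angular=[[0,0,0],[0,0,0],[0,0,0],[0,0,0],[0,0,0],[0,0,0],[0,0,0],[0,0,0]], fingers=0, squeeze=40)

```text
time: 32.55
tcp_pos: [0.4967, -0.3349, 0.0632]
eef_rot: [-0.0, 0.991, -0.133, -0.0]
wrist_force: [0.0, 0.1, 0.3]
grip_width: 0.0396
finger_force: 39.9
```

```bash
python3 - <<'E'
from h import *
s=state(); print(s['time'],s['tcp_pos'],s['wrist_force'])
plan([*cr(-.0765),.28],YAW+np.pi/2)
import pickle
s,c=pickle.load(open('w6.pkl','rb')); cv2.imwrite('pics/w6.png',c['img'][:,:,::-1])
E
```

```text
32.55 [ 0.49671545 -0.33486666  0.06320963] [0.0261762  0.11854515 0.25195761]
tr [-0.2533 -0.745  -0.2709] ang [-0.      0.      0.0736] rows>= 13.3
```

View pics/w6.png

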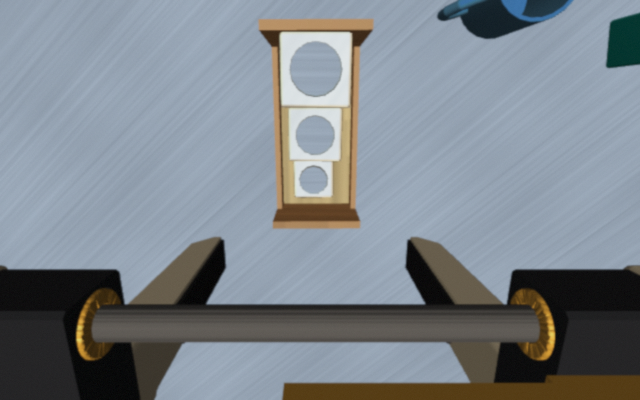

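```bash
python3 - <<'E'
from h import *; import pickle
s,c=pickle.load(open('w6.pkl','rb')); E=extr(c,s)
g=c['img'][188:232,308:320].mean(1).astype(int)
for i,r in enumerate(g): print(188+i,r.tolist(),end=' ')
print()
for r in (197,221.5,226.5): print(r,incr(onz(c,E,(314,r),.076)))
E
```

```text
188 [153, 167, 182] 189 [153, 167, 182] 190 [155, 169, 184] 191 [157, 171, 185] 192 [163, 176, 186] 193 [183, 193, 198] 194 [209, 215, 218] 195 [216, 218, 216] 196 [204, 200, 186] 197 [175, 162, 134] 198 [179, 160, 116] 199 [186, 166, 119] 200 [188, 167, 120] 201 [187, 167, 120] 202 [180, 158, 113] 203 [149, 125, 85] 204 [113, 85, 53] 205 [100, 68, 39] 206 [98, 66, 37] 207 [96, 64, 36] 208 [94, 64, 36] 209 [92, 62, 35] 210 [92, 63, 36] 211 [93, 64, 36] 212 [96, 65, 37] 213 [98, 66, 38] 214 [98, 66, 38] 215 [95, 64, 36] 216 [91, 61, 35] 217 [90, 61, 35] 218 [88, 60, 34] 219 [87, 59, 34] 220 [103, 73, 45] 221 [140, 106, 71] 222 [163, 127, 88] 223 [169, 133, 93] 224 [170, 134, 94] 225 [170, 134, 93] 226 [170, 134, 94] 227 [168, 137, 104] 228 [161, 147, 135] 229 [151, 157, 165] 230 [148, 161, 176] 231 [148, 162, 177] 
197 [-0.0643427   0.00158529]
221.5 [-0.09094084  0.00162948]
226.5 [-0.09649816  0.00163871]
```

Request:
send_rows(translation=[[0,0,-0.02],[0,0,-0.07],[0,0,-0.12],[0,0,-0.18],[-0.004,-0.012,-0.23],[-0.017,-0.05,-0.26],[-0.035,-0.102,-0.271],[-0.053,-0.157,-0.271],[-0.072,-0.212,-0.271],[-0.091,-0.267,-0.271],[-0.11,-0.323,-0.271],[-0.129,-0.379,-0.271],[-0.148,-0.435,-0.271],[-0.167,-0.491,-0.271],[-0.186,-0.547,-0.271],[-0.205,-0.603,-0.271],[-0.224,-0.659,-0.271],[-0.24,-0.706,-0.271],[-0.25,-0.735,-0.271],[-0.2533,-0.745,-0.271]], angular=[[0,0,0],[0,0,0],[0,0,0],[0,0,0],[0,0,0.001],[0,0,0.005],[0,0,0.01],[0,0,0.015],[0,0,0.02],[0,0,0.026],[0,0,0.032],[0,0,0.038],[0,0,0.044],[0,0,0.05],[0,0,0.056],[0,0,0.062],[0,0,0.067],[0,0,0.071],[0,0,0.0736],[0,0,0.0736]])

```text
time: 34.55
tcp_pos: [0.4569, 0.297, 0.2793]
eef_rot: [-0.0, 0.935, -0.354, -0.001]
wrist_force: [0.4, -0.5, -1.0]
grip_width: 0.0397
finger_force: 39.9
```

Request:
send_rows(translation=[[0,0,0],[0,0,0],[0,0,0]], angular=[[0,0,0],[0,0,0],[0,0,0]])

```text
time: 34.85
tcp_pos: [0.4592, 0.291, 0.2804]
eef_rot: [0.0, 0.934, -0.358, 0.0]
wrist_force: [-0.1, 0.6, -0.5]
grip_width: 0.0396
finger_force: 39.9
```

```bash
python3 - <<'E'
from h import *
s=state(); print(s['time'],s['tcp_pos'],s['wrist_force'],incr(s['tcp_pos']))
plan([*cr(-.0765),.28],YAW+np.pi/2)
E
```

```text
34.85 [0.45921042 0.29100138 0.28036324] [-0.08810002  0.6101923  -0.49838316] [-0.07429028 -0.00136222]
tr [-0.0028 -0.0017  0.0005] ang [ 0.0001 -0.0001 -0.0006] rows>= 0.1
```

```bash
python3 - <<'E'
from h import *; import pickle
s=state(); c=eyes.camera('wrist'); pickle.dump((s,c),open('w7.pkl','wb')); cv2.imwrite('pics/w7.png',c['img'][:,:,::-1])
E=extr(c,s); print(incr(s['tcp_pos']))
for r in range(190,306,4): print(r,c['img'][r,310:320].mean(0).astype(int).tolist(),(onz(c,E,(315,r),s['tcp_pos'][2]+.0378)[:2]-s['tcp_pos'][:2])@[np.cos(YAW),np.sin(YAW)].__class__([np.cos(YAW),np.sin(YAW)]))
E
```

```text
[-0.07429028 -0.00136222]
190 [198, 158, 113] 0.03682663211319681
194 [174, 189, 205] 0.03499939062477633
198 [174, 189, 206] 0.03316070185876076
202 [71, 49, 39] 0.03131045790500996
206 [64, 35, 17] 0.029448549492791944
210 [65, 37, 18] 0.027574865969271296
214 [65, 37, 17] 0.02568929527758802
218 [66, 37, 17] 0.023791723934517898
222 [66, 37, 17] 0.021882037007704778
226 [66, 37, 17] 0.019960118092455733
230 [66, 37, 17] 0.018025849288088567
234 [142, 90, 48] 0.016079111173821888
238 [155, 99, 54] 0.014119782784197657
242 [155, 99, 54] 0.012147741584025075
246 [155, 99, 53] 0.010162863442835271
250 [155, 99, 53] 0.008165022608835556
254 [155, 99, 53] 0.006154091682351642
258 [155, 99, 53] 0.004129941588746017
262 [155, 99, 54] 0.0020924415508007683
266 [155, 99, 53] 4.1459060551917e-05
270 [155, 99, 53] -0.0020231401494372418
274 [154, 99, 53] -0.004101492135376755
278 [155, 99, 53] -0.006193734772137935
282 [131, 81, 41] -0.008300007783743199
286 [155, 99, 52] -0.010420452774470358
290 [155, 100, 53] -0.012555213260588078
294 [155, 99, 53] -0.01470443470273519
298 [155, 99, 52] -0.016868264538960773
302 [157, 113, 82] -0.019046852218440432
```

View pics/w7.png

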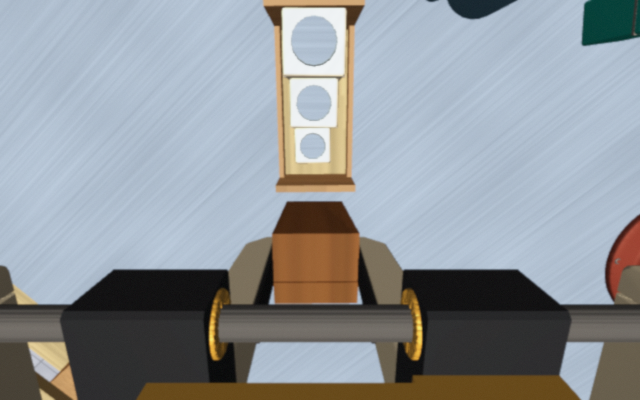

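```bash
python3 - <<'E'
from h import *
s=state(); print(s['tcp_pos'],incr(s['tcp_pos']),s['joint_velocities'].round(3))
plan([*cr(-.0765,.001),.15],YAW+np.pi/2)
E
```

```text
[0.45912252 0.29133177 0.28040015] [-0.07457602 -0.00117451] [-0.004  0.001 -0.009 -0.007 -0.003  0.001 -0.002]
tr [-0.0025 -0.0027  0.163 ] ang [ 0.     -0.0001 -0.0005] rows>= 2.6
```

Request:
send_rows(translation=[[-0.001,-0.001,0.03],[-0.0025,-0.0025,0.08],[-0.0025,-0.0025,0.13],[-0.0025,-0.0025,0.155],[-0.0025,-0.0025,0.163],[-0.0025,-0.0025,0.163],[-0.0025,-0.0025,0.163]], angular=[[0,0,0],[0,0,0],[0,0,0],[0,0,0],[0,0,0],[0,0,0],[0,0,0]])

```text
time: 35.6
tcp_pos: [0.4596, 0.2964, 0.1512]
eef_rot: [-0.001, 0.934, -0.357, 0.001]
wrist_force: [0.5, 0.7, -1.3]
grip_width: 0.0396
finger_force: 39.9
```

```bash
python3 - <<'E'
from h import *
s=state(); print(s['tcp_pos'],incr(s['tcp_pos']),s['wrist_force'])
plan([*cr(-.0765,.001),.09],YAW+np.pi/2)
E
```

```text
[0.45963543 0.29639601 0.15115522] [-0.07756913  0.00294263] [ 0.52442365  0.69676889 -1.32841569]
tr [0.0013 0.0027 0.0764] ang [-0.0005 -0.0001 -0.0001] rows>= 1.2
```

Foot is over the gap; lower into it.

Request:
send_rows(translation=[[0.0005,0.001,0.015],[0.001,0.001,0.035],[0.001,0.001,0.055],[0.001,0.001,0.068],[0.001,0.001,0.075],[0.001,0.001,0.075]], angular=[[0,0,0],[0,0,0],[0,0,0],[0,0,0],[0,0,0],[0,0,0]])

```text
time: 36.2
tcp_pos: [0.4586, 0.2947, 0.0893]
eef_rot: [0.0, 0.934, -0.357, 0.0]
wrist_force: [0.3, -0.6, -0.6]
grip_width: 0.0398
finger_force: 39.9
```

Request:
send_rows(translation=[[0,0,0.002],[0,0,0.005],[0,0,0.008],[0,0,0.01],[0,0,0.01]], angular=[[0,0,0],[0,0,0],[0,0,0],[0,0,0],[0,0,0]])

```text
time: 36.7
tcp_pos: [0.4598, 0.2951, 0.0822]
eef_rot: [-0.001, 0.934, -0.357, 0.001]
wrist_force: [2.8, -2.4, 1.6]
grip_width: 0.0395
finger_force: 39.9
```

Request:
send_rows(translation=[[0,0,0.001],[0,0,0.002],[0,0,0.003],[0,0,0.004],[0,0,0.004]], angular=[[0,0,0],[0,0,0],[0,0,0],[0,0,0],[0,0,0]])

```text
time: 37.2
tcp_pos: [0.4601, 0.2952, 0.0805]
eef_rot: [-0.001, 0.934, -0.357, 0.001]
wrist_force: [1.0, -2.6, 11.5]
grip_width: 0.0395
finger_force: 39.9
```

Request:
send_rows(translation=[[0,0,0.001],[0,0,0.002],[0,0,0.003],[0,0,0.004],[0,0,0.004]], angular=[[0,0,0],[0,0,0],[0,0,0],[0,0,0],[0,0,0]])

```text
time: 37.7
tcp_pos: [0.4603, 0.2953, 0.0795]
eef_rot: [-0.002, 0.934, -0.357, 0.001]
wrist_force: [-2.5, -4.7, 24.8]
grip_width: 0.0397
finger_force: 39.9
```

Request:
send_rows(translation=[[0,0,0],[0,0,0],[0,0,0],[0,0,0],[0,0,0],[0,0,0]], angular=[[0,0,0],[0,0,0],[0,0,0],[0,0,0],[0,0,0],[0,0,0]], fingers=1)

```text
time: 38.3
tcp_pos: [0.4581, 0.2952, 0.0749]
eef_rot: [0.0, 0.934, -0.357, -0.0]
wrist_force: [-0.4, -0.2, 0.4]
grip_width: 0.083
finger_force: 0.0
```

Request:
send_rows(translation=[[0,0,-0.02],[0,0,-0.06],[0,0,-0.11],[0,0,-0.17],[0,0,-0.2],[0,0,-0.2],[0,0,-0.2]], angular=[[0,0,0],[0,0,0],[0,0,0],[0,0,0],[0,0,0],[0,0,0],[0,0,0]])

```text
time: 39.0
tcp_pos: [0.458, 0.2951, 0.2351]
eef_rot: [0.0, 0.934, -0.357, -0.0]
wrist_force: [0.1, 0.5, -0.8]
grip_width: 0.0927
finger_force: 0.0
```

```bash
python3 - <<'E'
from h import *; import pickle
s=state(); c=eyes.camera('wrist'); pickle.dump((s,c),open('w8.pkl','wb')); print(s['time'],s['tcp_pos'],s['wrist_force'])
t=eyes.camera('top')['img']; w=c['img'][:260]
b=cv2.resize(t[110:235,150:260],None,fx=2.6,fy=2.6,interpolation=cv2.INTER_CUBIC)
o=np.zeros((590,640,3),np.uint8); o[:260]=w; o[262:262+b.shape[0],:b.shape[1]]=b
t2=eyes.camera('scene')['img'][100:190,350:440]; b=cv2.resize(t2,None,fx=3.6,fy=3.6,interpolation=cv2.INTER_CUBIC); o[262:586,300:624]=b
cv2.imwrite('pics/w8.png',o[:,:,::-1])
E
```

```text
39.0 [0.45795955 0.2950938  0.2350721 ] [ 0.13418951  0.52868819 -0.83642715]
```

View pics/w8.png

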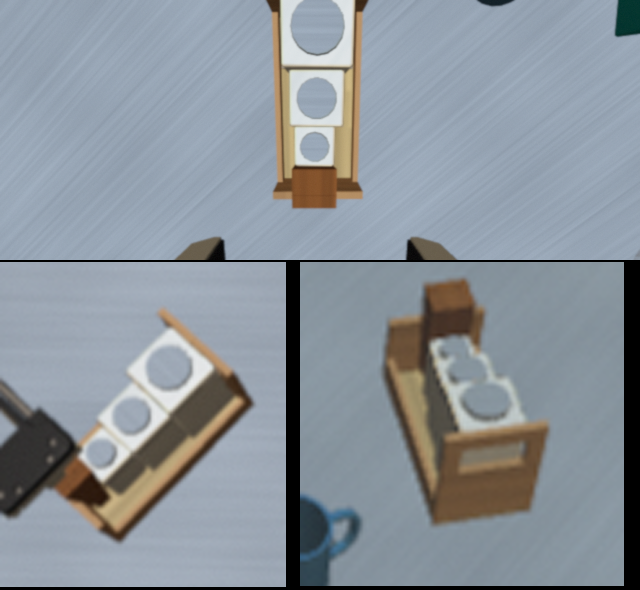

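```bash
python3 -c "
from station import order
print(order.job_done())"
```

```text
the job is handed in; nothing more can be done
None
```

The three square tins stand in a closed row in the crate, and I pushed the wedge into the gap with about 25 N, let go and handed the job in at 39 s of the 128 s. The final pictures show the row tight and the wedge seated; the hand-in gave no verdict back, so I can't confirm it passed.

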